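# Set out the granite plate for a punch check

### The job

Set the plate out for a punch check: stand the steel punch, head down, on the middle of the aluminium turntable, stand the chrome height master on the middle of the grey riser block, and stand the dial indicator stand on the plate midway between turntable and riser, so that it can be swung from one to the other. Stand the blued V-block clamp on the plate straight behind the turntable (on the side away from the robot) and lay the brass ring gauge flat on the plate straight in front of the riser block (on the robot's side), each with a clear gap of about 35 mm. Keep every piece upright, set it down gently without dropping it, and leave the centre-finder, the gauge-block case and the cleaner bottle where they are.

Things in the scene. Friction and masses are not known exactly. Their poses are not given: they have to be found in the camera images.
- punch: Hardened steel punch, plain bright steel, standing upright on its head: head 28 dia x 6 high, round body 20 dia up to height 60, narrower point 12 dia from 68 up to 90 (total height 90), about 0.2 kg. Origin at the centre of its underside (head), z up along its axis. Easily gripped across the 20 mm body 40 mm above its underside.
- height_master: Chrome height master, 0.5 kg: foot 46 (its x) x 42 (its y) x 12 high; stepped column at heights 12 to 76, 34 overall along x, flat faces 24 apart along y; round thimble 18 dia with a dark band on top, up to height 98. Origin at the centre of the foot's underside, z up. Grip the flat faces (fingers close along its y) about 55 mm above the underside.
- indicator_stand: Dial indicator on a small stand, 0.6 kg: dark steel base 55 (its x) x 45 (its y) x 25 high; bright column 12 dia on the base's centre, up to height 150; black clamp at heights 61 to 79 with a white-faced dial 28 dia, 30 mm out along +x (stylus ends at 48). Origin under the column at the base's underside, z up. Grip the bare column about 125 mm above the underside.
- v_block: Dark blue steel V-block with stirrup clamp, 0.38 kg: block 45 long (its x, along the V) x 35 wide (its y) x 32 high; stirrup over its middle 43 wide along y, up to height 62; clamp knob 16 dia on the centre up to height 77. Origin at the centre of the underside, z up. Grip the two end faces (45 mm, fingers close along its x), TCP 33 mm above the underside, clear of the knob.
- ring_gauge: Brass thread ring gauge lying flat: 52 outside diameter, 24 bore, 16 thick, about 0.2 kg. Origin at the centre of its underside, z up.
- turntable: Aluminium turntable, fixed on the plate: round, 110 diameter, flat top 45 above the plate with turned rings (the top turns stiffly on its axis if pushed); a small black knob reaches 66 mm from the axis on its near (-x) side, 6 to 26 above the plate. Origin on its axis at the plate; axes parallel to the world's: +x away from the robot, +y to the robot's left.
- riser: Grey ground steel riser block, fixed on the plate: 70 x 70, flat top 45 above the plate, a dark round hole in its front and back faces. It stands 200 to 215 to the left or to the right of the turntable, up to 20 nearer or farther. Origin at the centre of its underside; its axes are parallel to the world's: +x away from the robot.
- centre_finder: Bystander: black steel centre-finder (a 90 degree centre square with a 100 mm blade along its x) lying flat, 21 high. Origin on the plate under the middle of the blade.
- gauge_case: Bystander: closed wooden gauge-block case 70 x 100 x 36 high. Origin at the centre of its underside.
- cleaner: Bystander: white bottle of plate cleaner with a blue cap, 52 dia, 130 high. Origin at the centre of its underside.

How it is judged:
By the outcome, as a careful person would: the job done as asked, in the order asked, and still so for the second after the job is handed in, with the robot touching nothing.
It also fails if it takes over 120 s, if anything falls off the work surface, if the arm or the gripper's body presses on something with over 40 N, if the wrist force passes 120 N, or if a joint passes its speed limit or range.

### The arm

A 7-joint arm with a two-finger parallel gripper is mounted at the origin on the work surface. World frame = base frame: x ahead of the robot, y to its left, z up, the work surface at z = 0. Lengths are in mm, angles in rad, forces in N, time in s.
With the tool pointing down it reaches from about 400 to 875 mm from the base axis. Payload 4.4 kg.
Tool frame: the origin (TCP) lies between the finger pads, 19 mm behind the fingertips; this is the grasp point; z points along the fingers, y is the line along which they close (so a half turn about z gives the same grasp; the last joint's range is limited). The gripper opens to 85 mm and grips with 20 to 120 N. Pads are 22 mm wide; open, the fingers measure 114 mm over their backs; the gripper's body (76 mm by 85 mm) begins 54 mm behind the grasp point. The pads swing forward as they close: fully open they stand 13 mm farther back than shut.
Start: joints at [-1.196, 0.628, 0.038, 1.517, -0.027, 0.996, -0.02], TCP at [277.311, 587.891, 250.013] pointing down, gripper open.
Joint ranges: [-3.06, 3.06], [-0.37, 2.12], [-1.25, 1.32], [0.18, 2.47], [-1.1, 4.24], [0.23, 1.98], [-2.94, 2.94]. Speed limits (rad/s): [2.57, 2.57, 3.14, 3.14, 3.14, 3.14, 3.14].

### API

Orientations are given as [roll, pitch, yaw] about the fixed x, y, z axes, in that order (R = Rz(yaw) Ry(pitch) Rx(roll)).
In Python, from cell import read_state, cams, ctrl, models gives the robot as it stands. The module is installed in compiled form; this text tells all that it offers.
- The arm moves only by the tool creep_tool, called after "Call:" by a JSON object that holds its "method" and its "body". Schema: {"type":"object","properties":{"segments":{"type":"array","items":{"type":"number"},"minItems":7,"maxItems":84},"only":{"type":"string"},"quiet":{"type":"boolean"},"lines":{"type":"string"}},"required":["segments"],"additionalProperties":false}. segments is one flat list of numbers that holds 1 to 12 rows one after another, with no inner brackets; each row has 7 numbers: dx, dy, dz in shares of the most that a row can go, 1 being 50 mm, then a rotation vector rx, ry, rz in units of 0.2 rad, then the finger opening in mm; each row shifts and turns the commanded pose from where the row before left it, along the tool's axes as they then stand; what a row does not reach is not made up. A row lasts 1/10 s, in which the tool goes at most 50 mm and 0.15 rad, less where a joint would pass 70% of its speed; a pose out of reach is approached as far as the arm can. The fingers move at their own pace and stop on an object; the grip force is fixed at half the most. Time passes only in rows, so rows that do not move let the fingers close. The tool returns the time, the measured TCP pose, the force, the opening and the grip force at its end. only (a regular expression) keeps the lines of the reply that match it, lines (a string "A,B") keeps lines A to B, and quiet returns only ok. Input that does not fit is refused with a message, and nothing moves.
- read_state(): the state, without advancing time (a new reading comes with each control period).
- cams.get_image(name): name is "scene" or "top"; returns (picture, depth): 400x640x3 uint8, blue, green, red; 400x640 float32, mm along the optical axis (not along the pixel's ray), 0 where there is no reading.
- cams.calibration(name): a dict with "fx", "fy", "cx", "cy" (pixels), "rvec" (rotation vector, rad) and "tvec" (3), from world to camera coordinates, as OpenCV has them. Camera axes: x right, y down, z forward; pixel columns grow to the right and rows downward; lengths in mm; the calibration is good to about 2 mm. A picture is of the moment at which its call begins. calibration takes no time and is no camera call.
- ctrl.finish_job(): hands the job in; it is judged then, once.
Trained networks look in the newest picture that a camera, given by its name, has taken for a name from the list of things; names that differ only in an ending like _2 or _b are one class to them, and where a whole thing is asked for, a point or a joint stands for the part that bears it (a point fixed in the world has none). Each returns a list of dicts, best first, with "confidence" (0 to 1); they miss things now and then, are a little off and sometimes report something else, mostly with a low value. They report only what shows in the picture. A call takes as long as a camera call.
- models.search_frame(thing, camera): "extent" ([left, top, right, bottom] in pixels, round what is visible of it).
- models.mark_of(thing, camera): "position" ([column, row] in pixels: a listed point, or the origin of a listed thing).
The state is a dict: "clock": time; "qpos": joint angles; "qd": joint speeds; "tau": joint torques, N m; "eef_pos": TCP position; "tool_rot": TCP orientation; "force": force on the tool from outside, world axes, zero at the start; "torque": the same for the moment, N m; "width": finger opening in mm; "gripper_force": force on a finger pad.
Only numpy, scipy, OpenCV 4.12 (cv2) and the standard library are available. Lean on these libraries where they do the work, as an engineer would, in place of code of your own. Each camera call takes 0.05 s, during which the arm holds its last target. There are 200 camera calls.

## Working session

There is one attempt and no reset: what is moved stays moved. The work goes in short steps, Python scripts to look and compute and a tool call to move; the robot and the scene stay as the last step left them, time stands still between calls to the robot, and variables do not carry over. Pictures are saved under pics/ and viewed, at most 14 in all, crops included, and the job is handed in when it is done.

```bash
mkdir -p pics
```

Create h.py:
```python
import numpy as np, cv2
from cell import read_state, cams, ctrl, models
def cal(n):
    c=cams.calibration(n); K=np.array([[c['fx'],0,c['cx']],[0,c['fy'],c['cy']],[0,0,1.]])
    R=cv2.Rodrigues(np.array(c['rvec'],float))[0]; return K,R,np.array(c['tvec'],float).ravel()
def cloud(n,d):
    K,R,t=cal(n); v,u=np.mgrid[0:400,0:640]
    p=np.stack([(u-K[0,2])/K[0,0]*d,(v-K[1,2])/K[1,1]*d,d],-1)
    w=(p-t)@R; w[d==0]=np.nan; return w
def atz(n,u,v,z):
    K,R,t=cal(n); r=R.T@np.linalg.inv(K)@np.array([u,v,1.]); c=-R.T@t
    return c+r*(z-c[2])/r[2]
```

Run:
```python
from h import *
for n in("scene","top"):
    im,d=cams.get_image(n); cv2.imwrite(f"pics/{n}0.png",im); np.save(f"{n}0.npy",d)
    K,R,t=cal(n); print(n,K[0,0],-R.T@t,(R.T@[0,0,1]))
    for th in "punch height_master indicator_stand v_block ring_gauge turntable riser centre_finder gauge_case cleaner".split():
        for r in models.mark_of(th,n)[:2]:
            u,v=r['position']; print(th,round(r['confidence'],2),np.round([u,v]),np.round(atz(n,u,v,0)[:2]))
s=read_state(); print(s['clock'],s['eef_pos'],s['tool_rot'])
```

```text
scene 415.496241488157 [1499.34885026   86.17856729  978.01904049] [-0.69130483 -0.07686046 -0.71846371]
punch 0.71 [204. 180.] [ 493. -426.]
height_master 0.75 [454. 209.] [511. 423.]
v_block 0.74 [411. 220.] [581. 281.]
ring_gauge 0.71 [415. 190.] [438. 299.]
turntable 0.59 [295. 197.] [ 529. -101.]
riser 0.89 [357. 206.] [543. 106.]
centre_finder 0.53 [237. 204.] [ 588. -284.]
gauge_case 0.67 [234. 233.] [ 712. -262.]
cleaner 0.82 [419. 254.] [715. 300.]
top 512.137998495235 [ 383.39303997   -1.51459855 1266.97807478] [ 0.15021152 -0.01183305 -0.98858307]
punch 0.69 [475. 232.] [ 502. -413.]
height_master 0.73 [132. 226.] [519. 440.]
height_master 0.52 [426. 200.] [ 581. -293.]
indicator_stand 0.83 [430. 254.] [ 447. -297.]
v_block 0.88 [198. 198.] [588. 279.]
v_block 0.58 [476. 230.] [ 505. -413.]
ring_gauge 0.55 [186. 262.] [431. 305.]
turntable 0.56 [349. 223.] [524. -97.]
centre_finder 0.74 [426. 202.] [ 577. -292.]
gauge_case 0.67 [414. 144.] [ 726. -267.]
cleaner 0.75 [194. 148.] [717. 292.]
cleaner 0.17 [432. 251.] [ 454. -303.]
1.1 [277.32635635 587.89128359 250.01816046] [ 3.14156677e+00 -3.26461134e-05  2.70073873e+00]
```

Run:
```python
from h import *
d=np.load('top0.npy'); im=cv2.imread('pics/top0.png')
w=cloud('top',d); np.save('w0.npy',w)
cv2.imwrite('pics/topc.png',cv2.resize(im[110:300,90:520],None,fx=1.86,fy=1.86,interpolation=cv2.INTER_CUBIC))
cv2.imwrite('pics/scc.png',cv2.resize(cv2.imread('pics/scene0.png')[110:310,160:500],None,fx=2.3,fy=2.3,interpolation=cv2.INTER_CUBIC))
plane=w[(abs(w[...,2])<12)]; print('plate z',np.nanmedian(plane[:,2]))
def seg(name,x,y,z0,z1,r):
    m=(np.hypot(w[...,0]-x,w[...,1]-y)<r)&(w[...,2]>z0)&(w[...,2]<z1)
    p=w[m]; 
    if len(p)<4: print(name,len(p));return
    rect=cv2.minAreaRect(p[:,:2].astype(np.float32))
    print(name,len(p),'z',np.round(np.median(p[:,2]),1),'c',np.round(rect[0],1),'sz',np.round(rect[1],1),'ang',round(rect[2],1),'mean',np.round(p[:,:2].mean(0),1))
seg('punch top',500,-413,80,96,40); seg('punch all',500,-413,-5+15,96,40)
seg('hm top',515,430,85,104,45); seg('hm col',515,430,60,82,45); seg('hm foot',515,430,6,20,45)
seg('ind top',450,-297,120,160,60); seg('ind base',450,-297,17,32,60);seg('ind dial',450,-297,45,95,60)
seg('vb knob',585,280,70,85,45);seg('vb stir',585,280,52,68,45);seg('vb block',585,280,20,38,45)
seg('ring',435,302,9,23,45)
seg('tt',526,-98,38,52,80);seg('riser',543,106,38,52,65)
seg('cf',580,-290,8,30,90);seg('gc',720,-265,28,44,90);seg('cl',716,296,10,140,60)
```

```text
plate z 0.1286267282668031
punch top 28 z 89.4 c [ 498.8 -416.6] sz [10.4 11.8] ang 43.4 mean [ 498.2 -416.1]
punch all 126 z 60.3 c [ 499.3 -415. ] sz [17.8 20.8] ang 62.2 mean [ 497.2 -412.1]
hm top 67 z 97.2 c [516.8 430.3] sz [17.6 16.6] ang 39.6 mean [516.3 429.1]
hm col 111 z 73.4 c [516.8 430.1] sz [25.4 34. ] ang 62.4 mean [516.6 425.9]
hm foot 168 z 11.7 c [511.6 426.8] sz [57.5 64. ] ang 83.1 mean [514.6 421.8]
ind top 43 z 147.6 c [ 447.3 -298.1] sz [10.3 11.3] ang 34.7 mean [ 447. -297.]
ind base 256 z 24.9 c [ 446.7 -298.1] sz [55.  45.6] ang 34.2 mean [ 440.3 -295. ]
ind dial 214 z 74.6 c [ 461.8 -286.7] sz [55.7 28.2] ang 20.6 mean [ 461.2 -285.9]
vb knob 38 z 77.6 c [593.  278.3] sz [15.9 13.2] ang 45.6 mean [593.1 278.3]
vb stir 72 z 61.0 c [593.3 278.3] sz [12.8 42.1] ang 32.0 mean [592.9 277.9]
vb block 154 z 27.4 c [594.  278.4] sz [46.  41.7] ang 31.0 mean [588.8 275.3]
ring 293 z 16.1 c [426.2 299. ] sz [50.9 49. ] ang 22.9 mean [426.1 299.4]
tt 1617 z 45.9 c [521.8 -98.4] sz [108.2 108.3] ang 63.9 mean [521.3 -98.4]
riser 832 z 45.2 c [537.8 105. ] sz [68.5 68.6] ang 89.8 mean [537.5 104.7]
cf 464 z 14.3 c [ 581.5 -291.6] sz [67.5 94.7] ang 70.0 mean [ 584.4 -292. ]
gc 1123 z 35.2 c [ 724.7 -266.9] sz [ 71.7 101.6] ang 9.0 mean [ 724.  -266.5]
cl 570 z 87.5 c [713.6 286.7] sz [43.4 51.3] ang 31.7 mean [708.8 282.5]
```

View pics/topc.png

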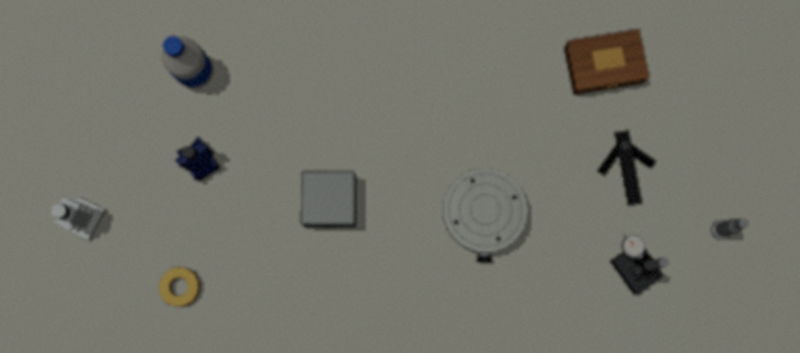

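View pics/scc.png

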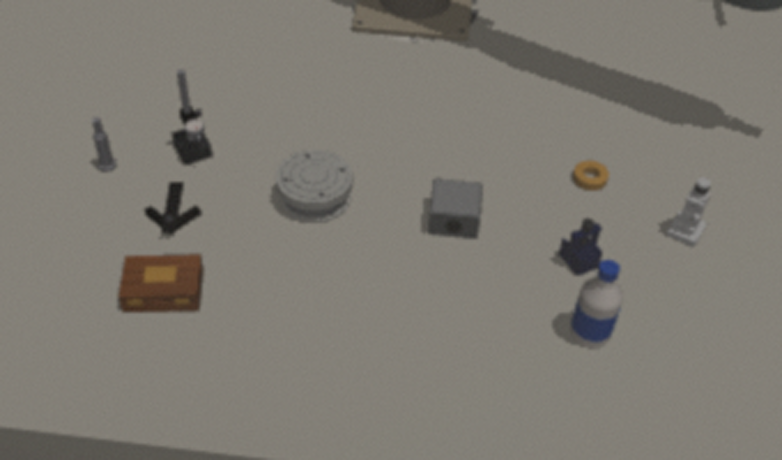

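The top view (crop scale 1.86, offset 90,110) shows, at full-image pixels: riser (266,216), turntable (351,222) with its knob toward the robot, V-block (197,195), height master (130,226), ring (186,264), indicator (432,252), punch (480,233). Measured sizes and heights agree with those given. The scene view shows everything upright and free.

Create go.py:
```python
# usage: go.py [yawdeg] x,y,z ...  : deltas in tool axes from the measured pose
import sys; from h import *
from scipy.spatial.transform import Rotation as Ro
s=read_state(); p=np.array(s['eef_pos']); r=s['tool_rot']; yaw=r[2]
print('t',round(s['clock'],1),p.round(1),'yawdeg',round(np.degrees(yaw),1),'tilt',np.round([abs(r[0])-np.pi,r[1]],3),'w',round(s['width'],1),'q1,q7',np.round([s['qpos'][0],s['qpos'][6]],2))
y=np.radians(float(sys.argv[1])) if sys.argv[1]!='k' else yaw
d=(yaw-y+np.pi)%(2*np.pi)-np.pi; print('rz',round(d,3))
R=Ro.from_euler('xyz',[np.pi,0,y])
for a in sys.argv[2:]:
    q=np.array([float(v) for v in a.split(',')]); v=R.inv().apply(q-p); n=int(np.ceil(np.linalg.norm(v)/49.5)); print(a,'d',v.round(1),'n',n,'each',(v/max(n,1)).round(2)); p=q
```

```bash
python3 go.py k 560,100,250 499,-415.5,250 499,-415.5,40
```

```text
t 1.1 [277.3 587.9 250. ] yawdeg 154.7 tilt [-0. -0.] w 85.2 q1,q7 [-1.2  -0.02]
rz 0.0
560,100,250 d [-463.8 -320.6    0. ] n 12 each [-38.65 -26.72   0.  ]
499,-415.5,250 d [-164.8 -492.2   -0. ] n 11 each [-14.98 -44.75  -0.  ]
499,-415.5,40 d [  0.  -0. 210.] n 5 each [ 0. -0. 42.]
```

Units first: shifts go in shares of 50 mm and turns go in units of 0.2 rad. So -38.6 mm is -0.772, -26.7 mm is -0.534.

Call:
{"method": "creep_tool", "body": {"segments": [-0.772, -0.534, 0, 0, 0, 0, 85, -0.772, -0.534, 0, 0, 0, 0, 85, -0.772, -0.534, 0, 0, 0, 0, 85, -0.772, -0.534, 0, 0, 0, 0, 85, -0.772, -0.534, 0, 0, 0, 0, 85, -0.772, -0.534, 0, 0, 0, 0, 85, -0.772, -0.534, 0, 0, 0, 0, 85, -0.772, -0.534, 0, 0, 0, 0, 85, -0.772, -0.534, 0, 0, 0, 0, 85, -0.772, -0.534, 0, 0, 0, 0, 85, -0.772, -0.534, 0, 0, 0, 0, 85, -0.772, -0.534, 0, 0, 0, 0, 85]}}

```text
clock: 2.3
eef_pos: [560.4, 98.8, 250.2]
tool_rot: [3.141, 0.0, 2.701]
force: [1.1, 0.9, 0.4]
width: 85.1
gripper_force: 0.0
```

Call:
{"method": "creep_tool", "body": {"segments": [-0.3, -0.894, 0, 0, 0, 0, 85, -0.3, -0.894, 0, 0, 0, 0, 85, -0.3, -0.894, 0, 0, 0, 0, 85, -0.3, -0.894, 0, 0, 0, 0, 85, -0.3, -0.894, 0, 0, 0, 0, 85, -0.3, -0.894, 0, 0, 0, 0, 85, -0.3, -0.894, 0, 0, 0, 0, 85, -0.3, -0.894, 0, 0, 0, 0, 85, -0.3, -0.894, 0, 0, 0, 0, 85, -0.3, -0.894, 0, 0, 0, 0, 85, -0.3, -0.894, 0, 0, 0, 0, 85, 0, 0, 0, 0, 0, 0, 85]}}

```text
clock: 3.5
eef_pos: [494.8, -423.8, 249.9]
tool_rot: [-3.135, 0.001, 2.69]
force: [-0.7, 0.1, 0.6]
width: 84.6
gripper_force: 0.0
```

```bash
python3 go.py k 499,-415.5,100 499,-415.5,40
```

```text
t 3.5 [ 494.8 -423.8  249.9] yawdeg 154.1 tilt [-0.007  0.001] w 84.6 q1,q7 [0.61 1.83]
rz 0.0
499,-415.5,100 d [ -0.2   9.3 149.9] n 4 each [-0.04  2.33 37.47]
499,-415.5,40 d [ 0. -0. 60.] n 2 each [ 0. -0. 30.]
```

Call:
{"method": "creep_tool", "body": {"segments": [0, 0, 0, 0, 0, 0, 85, 0, 0, 0.74, 0, 0, 0, 85, 0, 0, 0.74, 0, 0, 0, 85, 0, 0, 0.6, 0, 0, 0, 85, 0, 0, 0.4, 0, 0, 0, 85, 0, 0, 0, 0, 0, 0, 85, 0, 0, 0, 0, 0, 0, 85, 0, 0, 0, 0, 0, 0, 85], "quiet": true}}

```text
ok
```

```bash
python3 go.py k 499,-415.5,40
```

```text
t 4.3 [ 500.3 -414.6  127.7] yawdeg 154.8 tilt [-0.     0.003] w 85.1 q1,q7 [0.61 1.84]
rz 0.0
499,-415.5,40 d [ 0.8 -1.3 87.7] n 2 each [ 0.38 -0.67 43.86]
```

Converted, 30 mm is 0.6, 25 mm is 0.5.

Call:
{"method": "creep_tool", "body": {"segments": [0.008, -0.012, 0.6, 0, 0, 0, 85, 0.008, -0.012, 0.5, 0, 0, 0, 85, 0, 0, 0.4, 0, 0, 0, 85, 0, 0, 0.2, 0, 0, 0, 85, 0, 0, 0, 0, 0, 0, 85, 0, 0, 0, 0, 0, 0, 60, 0, 0, 0, 0, 0, 0, 40, 0, 0, 0, 0, 0, 0, 25, 0, 0, 0, 0, 0, 0, 10, 0, 0, 0, 0, 0, 0, 10, 0, 0, 0, 0, 0, 0, 10, 0, 0, 0, 0, 0, 0, 10]}}

```text
clock: 5.5
eef_pos: [498.0, -415.7, 41.7]
tool_rot: [-3.141, 0.001, 2.701]
force: [-0.4, 0.6, 5.7]
width: 18.5
gripper_force: 58.4
```

```bash
python3 go.py k 499,-415.5,200 521.7,-98.4,200 521.7,-98.4,88
```

```text
t 5.5 [ 498.  -415.7   41.7] yawdeg 154.7 tilt [-0.     0.001] w 18.5 q1,q7 [0.62 1.84]
rz 0.0
499,-415.5,200 d [  -0.8    0.6 -158.3] n 4 each [ -0.21   0.15 -39.58]
521.7,-98.4,200 d [114.8 296.5   0. ] n 7 each [16.4  42.35  0.  ]
521.7,-98.4,88 d [  0.  -0. 112.] n 3 each [ 0.   -0.   37.33]
```

Converted, 5 mm is 0.1, 42 mm is 0.84.

Call:
{"method": "creep_tool", "body": {"segments": [0, 0, -0.16, 0, 0, 0, 10, 0, 0, -0.5, 0, 0, 0, 10, 0, 0, -0.8, 0, 0, 0, 10, 0, 0, -0.8, 0, 0, 0, 10, 0.1, 0.26, -0.5, 0, 0, 0, 10, 0.26, 0.68, -0.2, 0, 0, 0, 10, 0.32, 0.84, 0, 0, 0, 0, 10, 0.32, 0.84, 0, 0, 0, 0, 10, 0.32, 0.84, 0, 0, 0, 0, 10, 0.32, 0.84, 0, 0, 0, 0, 10, 0.32, 0.84, 0, 0, 0, 0, 10, 0.26, 0.68, 0, 0, 0, 0, 10]}}

```text
clock: 6.7
eef_pos: [521.1, -101.6, 189.0]
tool_rot: [3.141, -0.001, 2.703]
force: [0.6, 0.5, -1.9]
width: 18.7
gripper_force: 58.7
```

Call:
{"method": "creep_tool", "body": {"segments": [0.06, 0.12, 0, 0, 0, 0, 10, 0, 0, 0, 0, 0, 0, 10, 0, 0, 0, 0, 0, 0, 10, 0, 0, 0, 0, 0, 0, 10, 0, 0, 0, 0, 0, 0, 10], "quiet": true}}

```text
ok
```

```bash
python3 go.py k 521.7,-98.4,89
```

Run:
```python
from h import *
im,d=cams.get_image('top'); w=cloud('top',d)
s=read_state(); print(s['force'])
cv2.imwrite('pics/p1.png',cv2.resize(im[150:300,270:420],None,fx=3,fy=3))
```

```text
t 7.2 [521.1 -99.8 189. ] yawdeg 154.6 tilt [-0.001  0.   ] w 18.4 q1,q7 [0.07 1.34]
rz 0.0
521.7,-98.4,89 d [  0.1   1.6 100. ] n 3 each [3.000e-02 5.200e-01 3.332e+01]
[ 0.26530878  0.85275055 -1.21712969]
```

View pics/p1.png

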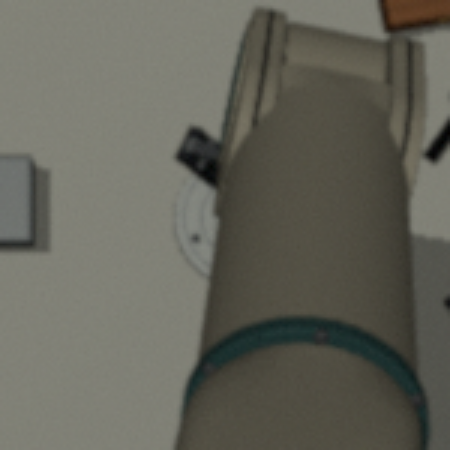

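The arm hides the punch in this view, with the turntable only partly visible at about (340,220). I'm lowering by touch.

Converted, 1 mm is 0.02, 35 mm is 0.7.

Call:
{"method": "creep_tool", "body": {"segments": [0, 0.012, 0.6, 0, 0, 0, 10, 0, 0.02, 0.7, 0, 0, 0, 10, 0, 0, 0.4, 0, 0, 0, 10, 0, 0, 0.2, 0, 0, 0, 10, 0, 0, 0.08, 0, 0, 0, 10, 0, 0, 0, 0, 0, 0, 10, 0, 0, 0, 0, 0, 0, 10]}}

```text
clock: 7.95
eef_pos: [522.8, -97.0, 90.9]
tool_rot: [3.141, 0.002, 2.7]
force: [-0.1, -0.5, -1.7]
width: 18.6
gripper_force: 58.8
```

Call:
{"method": "creep_tool", "body": {"segments": [0, 0, 0.02, 0, 0, 0, 10, 0, 0, 0, 0, 0, 0, 10, 0, 0, 0.02, 0, 0, 0, 10, 0, 0, 0, 0, 0, 0, 10, 0, 0, 0, 0, 0, 0, 10]}}

```text
clock: 8.45
eef_pos: [522.0, -96.6, 88.0]
tool_rot: [3.142, 0.0, 2.701]
force: [0.8, -0.2, -1.6]
width: 18.8
gripper_force: 58.8
```

Converted, -1 mm is -0.02, 0.6 mm is 0.012.

Call:
{"method": "creep_tool", "body": {"segments": [0, -0.02, 0.01, 0, 0, 0, 10, 0, 0, 0, 0, 0, 0, 10, 0, 0, 0.012, 0, 0, 0, 10, 0, 0, 0, 0, 0, 0, 10]}}

```text
clock: 8.85
eef_pos: [521.5, -97.5, 86.8]
tool_rot: [-3.142, -0.0, 2.701]
force: [0.1, -0.2, -1.4]
width: 18.4
gripper_force: 58.8
```

Call:
{"method": "creep_tool", "body": {"segments": [0, 0, 0.012, 0, 0, 0, 10, 0, 0, 0, 0, 0, 0, 10, 0, 0, 0, 0, 0, 0, 10]}}

```text
clock: 9.15
eef_pos: [521.6, -97.6, 86.6]
tool_rot: [3.142, 0.0, 2.701]
force: [-1.3, -0.1, 4.5]
width: 18.4
gripper_force: 59.4
```

Call:
{"method": "creep_tool", "body": {"segments": [0, 0, 0, 0, 0, 0, 22, 0, 0, 0, 0, 0, 0, 30, 0, 0, 0, 0, 0, 0, 50, 0, 0, 0, 0, 0, 0, 85, 0, 0, 0, 0, 0, 0, 85, 0, 0, -0.2, 0, 0, 0, 85, 0, 0, -0.7, 0, 0, 0, 85, 0, 0, -1, 0, 0, 0, 85, 0, 0, -1, 0, 0, 0, 85, 0, 0, 0, 0, 0, 0, 85, 0, 0, 0, 0, 0, 0, 85, 0, 0, 0, 0, 0, 0, 85]}}

```text
clock: 10.35
eef_pos: [520.7, -97.3, 230.7]
tool_rot: [-3.141, -0.002, 2.701]
force: [-0.3, 0.2, -0.4]
width: 85.1
gripper_force: 0.0
```

```bash
python3 go.py 152.4 516.8,430.1,232 516.8,430.1,55
```

```text
t 10.3 [520.7 -97.3 230.7] yawdeg 154.7 tilt [-0.    -0.002] w 85.1 q1,q7 [0.06 1.33]
rz 0.041
516.8,430.1,232 d [247.8 465.6  -1.3] n 11 each [22.53 42.33 -0.12]
516.8,430.1,55 d [  0.  -0. 177.] n 4 each [ 0.   -0.   44.25]
```

Converted, 42.3 mm is 0.846, 22.5 mm is 0.45, 0.04 rad is 0.2.

Call:
{"method": "creep_tool", "body": {"segments": [0, 0, 0, 0, 0, 0.2, 85, 0.45, 0.846, 0, 0, 0, 0, 85, 0.45, 0.846, 0, 0, 0, 0, 85, 0.45, 0.846, 0, 0, 0, 0, 85, 0.45, 0.846, 0, 0, 0, 0, 85, 0.45, 0.846, 0, 0, 0, 0, 85, 0.45, 0.846, 0, 0, 0, 0, 85, 0.45, 0.846, 0, 0, 0, 0, 85, 0.45, 0.846, 0, 0, 0, 0, 85, 0.45, 0.846, 0, 0, 0, 0, 85, 0.45, 0.846, 0, 0, 0, 0, 85, 0.45, 0.846, 0, 0, 0, 0, 85]}}

```text
clock: 11.55
eef_pos: [516.1, 430.6, 228.9]
tool_rot: [-3.138, -0.001, 2.661]
force: [1.6, -0.6, 0.9]
width: 85.0
gripper_force: 0.0
```

Call:
{"method": "creep_tool", "body": {"segments": [0, 0, 0.4, 0, 0, 0, 85, 0, 0, 0.8, 0, 0, 0, 85, 0, 0, 0.6, 0, 0, 0, 85, 0, 0, 0, 0, 0, 0, 85, 0, 0, 0, 0, 0, 0, 85, 0, 0, 0, 0, 0, 0, 85, 0, 0, 0, 0, 0, 0, 85], "quiet": true}}

```text
ok
```

```bash
python3 go.py 152.4  516.8,430.1,55
```

Run:
```python
from h import *
im,d=cams.get_image('top'); w=cloud('top',d)
def seg(name,x,y,z0,z1,r):
    m=(np.hypot(w[...,0]-x,w[...,1]-y)<r)&(w[...,2]>z0)&(w[...,2]<z1); p=w[m]
    rect=cv2.minAreaRect(p[:,:2].astype(np.float32)); print(name,len(p),np.round(rect[0],1),np.round(rect[1],1),np.round(np.median(p[:,2]),1))
seg('punch',522,-98,125,145,30); seg('body',522,-98,95,145,30)
seg('tt',522,-98,40,50,60)
```

```text
t 12.2 [518.4 430.1 143.2] yawdeg 152.4 tilt [-0.003  0.001] w 85.4 q1,q7 [-0.79  0.44]
rz 0.001
516.8,430.1,55 d [ 1.4 -0.7 88.2] n 2 each [ 0.69 -0.35 44.08]
punch 24 [522.4 -98.8] [ 8.9 11.6] 134.6
body 64 [521.2 -97.4] [18.3 17. ] 111.9
tt 1425 [521.9 -98.8] [108.6 108.1] 45.6
```

Call:
{"method": "creep_tool", "body": {"segments": [0.014, -0.006, 0.6, 0, 0, 0, 85, 0.014, -0.008, 0.6, 0, 0, 0, 85, 0, 0, 0.36, 0, 0, 0, 85, 0, 0, 0.18, 0, 0, 0, 85, 0, 0, 0, 0, 0, 0, 85, 0, 0, 0, 0, 0, 0, 60, 0, 0, 0, 0, 0, 0, 40, 0, 0, 0, 0, 0, 0, 30, 0, 0, 0, 0, 0, 0, 15, 0, 0, 0, 0, 0, 0, 15, 0, 0, 0, 0, 0, 0, 15, 0, 0, 0, 0, 0, 0, 15]}}

```text
clock: 13.5
eef_pos: [516.4, 430.6, 55.3]
tool_rot: [3.139, 0.001, 2.661]
force: [-0.3, 1.2, 6.0]
width: 23.4
gripper_force: 62.1
```

```bash
python3 go.py k 516.8,430.1,190 537.7,105,190 537.7,105,104
```

```text
t 13.5 [516.4 430.6  55.3] yawdeg 152.5 tilt [-0.003  0.001] w 23.4 q1,q7 [-0.79  0.45]
rz 0.0
516.8,430.1,190 d [  -0.6   -0.3 -134.7] n 3 each [ -0.19  -0.09 -44.89]
537.7,105,190 d [-168.8 -278.6   -0. ] n 7 each [-24.12 -39.8   -0.  ]
537.7,105,104 d [ 0. -0. 86.] n 2 each [ 0. -0. 43.]
```

Converted, -18 mm is -0.36, -4 mm is -0.08.

Call:
{"method": "creep_tool", "body": {"segments": [0, 0, -0.12, 0, 0, 0, 15, 0, 0, -0.5, 0, 0, 0, 15, 0, 0, -0.8, 0, 0, 0, 15, 0, 0, -0.8, 0, 0, 0, 15, -0.12, -0.2, -0.4, 0, 0, 0, 15, -0.36, -0.6, -0.08, 0, 0, 0, 15, -0.48, -0.8, 0, 0, 0, 0, 15, -0.48, -0.8, 0, 0, 0, 0, 15, -0.48, -0.8, 0, 0, 0, 0, 15, -0.48, -0.8, 0, 0, 0, 0, 15, -0.48, -0.8, 0, 0, 0, 0, 15, -0.36, -0.6, 0, 0, 0, 0, 15]}}

```text
clock: 14.7
eef_pos: [532.6, 110.4, 188.2]
tool_rot: [-3.137, -0.002, 2.658]
force: [0.3, -1.7, -6.1]
width: 23.6
gripper_force: 61.1
```

Call:
{"method": "creep_tool", "body": {"segments": [-0.14, -0.16, 0, 0, 0, 0, 15, 0, 0, 0, 0, 0, 0, 15, 0, 0, 0.4, 0, 0, 0, 15, 0, 0, 0.6, 0, 0, 0, 15, 0, 0, 0.4, 0, 0, 0, 15, 0, 0, 0.18, 0, 0, 0, 15, 0, 0, 0, 0, 0, 0, 15, 0, 0, 0, 0, 0, 0, 15, 0, 0, 0, 0, 0, 0, 15]}}

```text
clock: 15.6
eef_pos: [537.9, 105.4, 111.4]
tool_rot: [3.14, 0.002, 2.661]
force: [0.2, -0.2, -6.6]
width: 23.2
gripper_force: 60.7
```

```bash
python3 go.py k 537.7,105,104
```

```text
t 15.6 [537.9 105.4 111.4] yawdeg 152.5 tilt [-0.002  0.002] w 23.2 q1,q7 [-0.29  0.92]
rz 0.0
537.7,105,104 d [-0.  -0.4  7.4] n 1 each [-0.03 -0.45  7.35]
```

Contact is expected near z≈100.3.

Converted, 4 mm is 0.08, 3 mm is 0.06.

Call:
{"method": "creep_tool", "body": {"segments": [0, -0.008, 0.08, 0, 0, 0, 15, 0, 0, 0.06, 0, 0, 0, 15, 0, 0, 0.04, 0, 0, 0, 15, 0, 0, 0, 0, 0, 0, 15, 0, 0, 0, 0, 0, 0, 15]}}

```text
clock: 16.1
eef_pos: [536.8, 104.4, 101.2]
tool_rot: [-3.142, -0.0, 2.661]
force: [0.4, -0.6, -5.4]
width: 23.6
gripper_force: 60.9
```

Call:
{"method": "creep_tool", "body": {"segments": [0, 0, 0.012, 0, 0, 0, 15, 0, 0, 0, 0, 0, 0, 15, 0, 0, 0.012, 0, 0, 0, 15, 0, 0, 0, 0, 0, 0, 15, 0, 0, 0, 0, 0, 0, 15]}}

```text
clock: 16.6
eef_pos: [536.9, 104.5, 100.3]
tool_rot: [3.141, 0.0, 2.661]
force: [-0.8, -0.1, -1.7]
width: 23.3
gripper_force: 61.1
```

Converted, -35 mm is -0.7, -50 mm is -1, 0.15 rad is 0.75.

Call:
{"method": "creep_tool", "body": {"segments": [0, 0, 0.01, 0, 0, 0, 15, 0, 0, 0, 0, 0, 0, 15, 0, 0, 0, 0, 0, 0, 27, 0, 0, 0, 0, 0, 0, 40, 0, 0, 0, 0, 0, 0, 85, 0, 0, 0, 0, 0, 0, 85, 0, 0, -0.2, 0, 0, 0, 85, 0, 0, -0.7, 0, 0, 0, 85, 0, 0, -1, 0, 0, 0, 85, 0, 0, -1, 0, 0, 0, 85, 0, 0, 0, 0, 0, 0.75, 85, 0, 0, 0, 0, 0, 0.75, 85]}}

```text
clock: 17.8
eef_pos: [538.0, 104.6, 247.5]
tool_rot: [3.137, 0.002, 2.355]
force: [0.3, 0.3, 0.2]
width: 85.0
gripper_force: 0.0
```

Call:
{"method": "creep_tool", "body": {"segments": [0, 0, 0, 0, 0, 0.75, 85, 0, 0, 0, 0, 0, 0.75, 85, 0, 0, 0, 0, 0, 0.75, 85, 0, 0, 0, 0, 0, 0.75, 85, 0, 0, 0, 0, 0, 0.75, 85, 0, 0, 0, 0, 0, 0.2, 85, 0, 0, 0, 0, 0, 0, 85, 0, 0, 0, 0, 0, 0, 85]}}

```text
clock: 18.6
eef_pos: [536.9, 104.6, 245.0]
tool_rot: [3.141, -0.0, 1.572]
force: [0.3, -0.2, 0.6]
width: 85.1
gripper_force: 0.0
```

```bash
python3 go.py 90 520,-100,246 447.3,-298.1,246
```

```text
t 18.6 [536.9 104.6 245. ] yawdeg 90.1 tilt [-0. -0.] w 85.1 q1,q7 [-0.51  0.02]
rz 0.001
520,-100,246 d [-204.6  -16.9   -1. ] n 5 each [-40.92  -3.37  -0.19]
447.3,-298.1,246 d [-198.1  -72.7   -0. ] n 5 each [-39.62 -14.54  -0.  ]
```

Converted, -41 mm is -0.82, -39.6 mm is -0.792.

Call:
{"method": "creep_tool", "body": {"segments": [-0.82, -0.068, 0, 0, 0, 0, 85, -0.82, -0.068, 0, 0, 0, 0, 85, -0.82, -0.068, 0, 0, 0, 0, 85, -0.82, -0.068, 0, 0, 0, 0, 85, -0.82, -0.068, 0, 0, 0, 0, 85, -0.792, -0.29, 0, 0, 0, 0, 85, -0.792, -0.29, 0, 0, 0, 0, 85, -0.792, -0.29, 0, 0, 0, 0, 85, -0.792, -0.29, 0, 0, 0, 0, 85, -0.792, -0.29, 0, 0, 0, 0, 85, 0, 0, 0.4, 0, 0, 0, 85, 0, 0, 0.4, 0, 0, 0, 85]}}

```text
clock: 19.8
eef_pos: [446.8, -300.8, 205.0]
tool_rot: [3.14, 0.001, 1.568]
force: [0.8, 1.5, 0.6]
width: 85.2
gripper_force: 0.0
```

Call:
{"method": "creep_tool", "body": {"segments": [0, 0, 0, 0, 0, 0, 85, 0, 0, 0, 0, 0, 0, 85, 0, 0, 0, 0, 0, 0, 85, 0, 0, 0, 0, 0, 0, 85], "quiet": true}}

```text
ok
```

```bash
python3 go.py 90 447.3,-298.1,125
```

Run:
```python
from h import *
im,d=cams.get_image('top'); w=cloud('top',d)
def seg(name,x,y,z0,z1,r):
    m=(np.hypot(w[...,0]-x,w[...,1]-y)<r)&(w[...,2]>z0)&(w[...,2]<z1); p=w[m]
    if len(p)<3: print(name,len(p)); return
    rect=cv2.minAreaRect(p[:,:2].astype(np.float32)); print(name,len(p),np.round(rect[0],1),np.round(rect[1],1),np.round(np.median(p[:,2]),1))
seg('hm',537,105,130,150,30); seg('col',537,105,110,130,30);seg('riser',537,105,40,50,60); seg('punch',522,-98,125,145,30);
```

```text
t 20.2 [ 448.1 -298.6  205.6] yawdeg 90.0 tilt [-0.002  0.001] w 84.9 q1,q7 [0.29 0.82]
rz 0.001
447.3,-298.1,125 d [ 0.5 -0.8 80.6] n 2 each [ 0.26 -0.38 40.31]
hm 60 [536.5 104.2] [17.4 15.9] 142.1
col 76 [537.4 104.4] [24.5 32.2] 119.7
riser 472 [537.8 104.8] [68.7 68. ] 45.1
punch 25 [522.4 -98.3] [ 9.5 10.8] 135.2
```

Call:
{"method": "creep_tool", "body": {"segments": [0.006, -0.008, 0.6, 0, 0, 0, 85, 0.004, -0.006, 0.6, 0, 0, 0, 85, 0, 0, 0.3, 0, 0, 0, 85, 0, 0, 0.1, 0, 0, 0, 60, 0, 0, 0, 0, 0, 0, 40, 0, 0, 0, 0, 0, 0, 25, 0, 0, 0, 0, 0, 0, 16, 0, 0, 0, 0, 0, 0, 4, 0, 0, 0, 0, 0, 0, 4, 0, 0, 0, 0, 0, 0, 4, 0, 0, 0, 0, 0, 0, 4, 0, 0, 0, 0, 0, 0, 4]}}

```text
clock: 21.45
eef_pos: [447.6, -298.4, 125.5]
tool_rot: [3.139, 0.001, 1.571]
force: [1.4, 1.7, 5.5]
width: 10.3
gripper_force: 58.8
```

```bash
python3 go.py k 447.3,-298.1,250 470,-150,290 529.8,3.2,290 529.8,3.2,131
```

```text
t 21.4 [ 447.6 -298.4  125.5] yawdeg 90.0 tilt [-0.002  0.001] w 10.3 q1,q7 [0.34 0.88]
rz 0.0
447.3,-298.1,250 d [   0.3   -0.3 -124.5] n 3 each [  0.09  -0.11 -41.5 ]
470,-150,290 d [148.1  22.7 -40. ] n 4 each [ 37.02   5.68 -10.  ]
529.8,3.2,290 d [153.2  59.8   0. ] n 4 each [38.3  14.96  0.  ]
529.8,3.2,131 d [  0.  -0. 159.] n 4 each [ 0.   -0.   39.75]
```

Converted, -40 mm is -0.8, -35 mm is -0.7.

Call:
{"method": "creep_tool", "body": {"segments": [0, 0, -0.12, 0, 0, 0, 4, 0, 0, -0.4, 0, 0, 0, 4, 0, 0, -0.7, 0, 0, 0, 4, 0, 0, -0.8, 0, 0, 0, 4, 0, 0, -0.7, 0, 0, 0, 4, 0.3, 0.04, -0.4, 0, 0, 0, 4, 0.6, 0.094, -0.16, 0, 0, 0, 4, 0.74, 0.12, 0, 0, 0, 0, 4, 0.74, 0.12, 0, 0, 0, 0, 4, 0.72, 0.16, 0, 0, 0, 0, 4, 0.76, 0.24, 0, 0, 0, 0, 4, 0.76, 0.28, 0, 0, 0, 0, 4]}}

```text
clock: 22.65
eef_pos: [497.9, -65.6, 288.0]
tool_rot: [-3.139, -0.0, 1.57]
force: [0.9, -0.4, -4.0]
width: 10.8
gripper_force: 58.8
```

Call:
{"method": "creep_tool", "body": {"segments": [0.72, 0.28, 0, 0, 0, 0, 4, 0.5, 0.22, 0, 0, 0, 0, 4, 0.18, 0.09, 0, 0, 0, 0, 4, 0, 0, 0, 0, 0, 0, 4, 0, 0, 0, 0, 0, 0, 4, 0, 0, 0, 0, 0, 0, 4, 0, 0, 0, 0, 0, 0, 4]}}

```text
clock: 23.35
eef_pos: [528.3, 1.3, 288.6]
tool_rot: [-3.141, 0.0, 1.568]
force: [0.8, 0.6, -5.2]
width: 10.6
gripper_force: 58.8
```

```bash
python3 go.py 90 529.8,3.2,131
```

```text
t 23.4 [528.3   1.3 288.6] yawdeg 89.8 tilt [-0.  0.] w 10.6 q1,q7 [-0.33  0.15]
rz -0.003
529.8,3.2,131 d [  1.9   1.5 157.6] n 4 each [ 0.47  0.37 39.41]
```

Call:
{"method": "creep_tool", "body": {"segments": [0.02, 0.014, 0.4, 0, 0, 0, 4, 0.018, 0.016, 0.8, 0, 0, 0, 4, 0, 0, 0.8, 0, 0, 0, 4, 0, 0, 0.6, 0, 0, 0, 4, 0, 0, 0.36, 0, 0, 0, 4, 0, 0, 0.16, 0, 0, 0, 4, 0, 0, 0, 0, 0, 0, 4, 0, 0, 0, 0, 0, 0, 4, 0, 0, 0, 0, 0, 0, 4]}}

```text
clock: 24.25
eef_pos: [531.4, 4.7, 133.8]
tool_rot: [3.139, -0.0, 1.571]
force: [0.0, -0.1, -5.1]
width: 10.2
gripper_force: 58.8
```

```bash
python3 go.py 90 529.8,3.2,125.5
```

Run:
```python
from h import *
im,d=cams.get_image('scene'); cv2.imwrite('pics/s2.png',cv2.resize(im[110:260,260:410],None,fx=4,fy=4,interpolation=cv2.INTER_CUBIC))
```

```text
t 24.2 [531.4   4.7 133.8] yawdeg 90.0 tilt [-0.003 -0.   ] w 10.2 q1,q7 [-0.25  0.26]
rz -0.0
529.8,3.2,125.5 d [-1.5 -1.6  8.3] n 1 each [-1.53 -1.58  8.35]
```

View pics/s2.png

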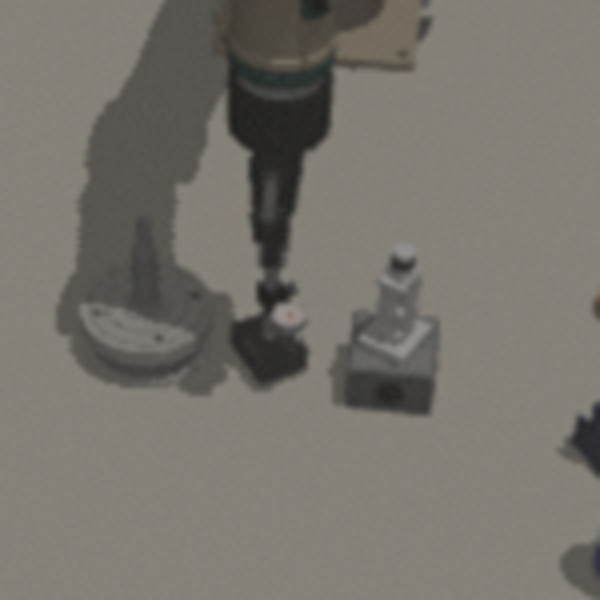

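The punch stands on the turntable (scene px ~(297,180)), the height master on the riser (~(359,185)), and the indicator hangs upright between them (~(327,195)).

Converted, 4 mm is 0.08, 2 mm is 0.04.

Call:
{"method": "creep_tool", "body": {"segments": [-0.02, -0.02, 0.08, 0, 0, 0, 4, 0, 0, 0.04, 0, 0, 0, 4, 0, 0, 0.02, 0, 0, 0, 4, 0, 0, 0, 0, 0, 0, 4, 0, 0, 0.01, 0, 0, 0, 4, 0, 0, 0, 0, 0, 0, 4, 0, 0, 0, 0, 0, 0, 4]}}

```text
clock: 25.0
eef_pos: [529.4, 3.9, 125.5]
tool_rot: [3.141, -0.0, 1.571]
force: [-2.1, 0.3, 2.4]
width: 10.3
gripper_force: 59.6
```

Call:
{"method": "creep_tool", "body": {"segments": [0, 0, 0.01, 0, 0, 0, 4, 0, 0, 0, 0, 0, 0, 4, 0, 0, 0, 0, 0, 0, 4]}}

```text
clock: 25.3
eef_pos: [529.5, 3.9, 125.5]
tool_rot: [3.141, -0.0, 1.571]
force: [-3.2, -0.2, 8.3]
width: 10.4
gripper_force: 60.3
```

Call:
{"method": "creep_tool", "body": {"segments": [0, 0, 0, 0, 0, 0, 14, 0, 0, 0, 0, 0, 0, 20, 0, 0, 0, 0, 0, 0, 40, 0, 0, 0, 0, 0, 0, 70, 0, 0, 0, 0, 0, 0, 70, 0, 0, -0.2, 0, 0, 0, 85, 0, 0, -0.7, 0, 0, 0, 85, 0, 0, -0.9, 0, 0, 0, 85, 0, 0, -0.9, 0, 0, -0.5, 85, 0, 0, 0, 0, 0, -0.75, 85, 0, 0, 0, 0, 0, -0.75, 85, 0, 0, 0, 0, 0, -0.75, 85]}}

```text
clock: 26.5
eef_pos: [529.5, 3.8, 260.9]
tool_rot: [3.14, 0.001, 2.127]
force: [-0.7, 0.4, -1.2]
width: 85.1
gripper_force: 0.0
```

Call:
{"method": "creep_tool", "body": {"segments": [0, 0, 0, 0, 0, 0, 85, 0, 0, 0, 0, 0, 0, 85, 0, 0, 0, 0, 0, 0, 85], "quiet": true}}

```text
ok
```

```bash
python3 go.py 121.5 593.3,278.3,260 593.3,278.3,120
```

```text
t 26.8 [529.3   3.7 259.7] yawdeg 121.4 tilt [-0.  0.] w 84.8 q1,q7 [-0.22  0.63]
rz -0.003
593.3,278.3,260 d [200.7 198.   -0.3] n 6 each [33.45 33.   -0.05]
593.3,278.3,120 d [  0.  -0. 140.] n 3 each [ 0.   -0.   46.67]
```

Call:
{"method": "creep_tool", "body": {"segments": [0.67, 0.66, 0, 0, 0, 0, 85, 0.67, 0.66, 0, 0, 0, 0, 85, 0.67, 0.66, 0, 0, 0, 0, 85, 0.67, 0.66, 0, 0, 0, 0, 85, 0.67, 0.66, 0, 0, 0, 0, 85, 0.664, 0.66, 0.2, 0, 0, 0, 85, 0, 0, 0.8, 0, 0, 0, 85, 0, 0, 0.8, 0, 0, 0, 85, 0, 0, 0.6, 0, 0, 0, 85, 0, 0, 0.4, 0, 0, 0, 85, 0, 0, 0, 0, 0, 0, 85, 0, 0, 0, 0, 0, 0, 85]}}

```text
clock: 28.0
eef_pos: [593.5, 278.5, 119.7]
tool_rot: [-3.141, 0.0, 2.12]
force: [-0.0, 0.8, -0.6]
width: 85.2
gripper_force: 0.0
```

Call:
{"method": "creep_tool", "body": {"segments": [0, 0, 0, 0, 0, 0, 85, 0, 0, 0, 0, 0, 0, 85], "quiet": true}}

```text
ok
```

```bash
python3 go.py 121.5 593.3,278.3,33.5
```

Run:
```python
from h import *
im,d=cams.get_image('top'); w=cloud('top',d)
def seg(name,x,y,z0,z1,r):
    m=(np.hypot(w[...,0]-x,w[...,1]-y)<r)&(w[...,2]>z0)&(w[...,2]<z1); p=w[m]
    if len(p)<3: print(name,len(p)); return
    rect=cv2.minAreaRect(p[:,:2].astype(np.float32)); print(name,len(p),np.round(rect[0],1),np.round(rect[1],1),np.round(np.median(p[:,2]),1))
seg('ind top',530,3,135,160,30);seg('ind base',530,3,18,30,45)
```

```text
t 28.2 [594.2 278.9 121.3] yawdeg 121.5 tilt [-0.003  0.   ] w 85.1 q1,q7 [-0.59  0.23]
rz -0.0
593.3,278.3,33.5 d [ 0.  -1.1 87.8] n 2 each [ 0.   -0.55 43.88]
ind top 26 [529.    3.4] [ 8.9 11.5] 149.4
ind base 279 [528.8   3. ] [54.9 45. ] 25.2
```

Converted, 30 mm is 0.6, 18 mm is 0.36.

Call:
{"method": "creep_tool", "body": {"segments": [0, -0.012, 0.6, 0, 0, 0, 85, 0, -0.01, 0.6, 0, 0, 0, 85, 0, 0, 0.36, 0, 0, 0, 85, 0, 0, 0.18, 0, 0, 0, 85, 0, 0, 0, 0, 0, 0, 85, 0, 0, 0, 0, 0, 0, 70, 0, 0, 0, 0, 0, 0, 60, 0, 0, 0, 0, 0, 0, 52, 0, 0, 0, 0, 0, 0, 36, 0, 0, 0, 0, 0, 0, 36, 0, 0, 0, 0, 0, 0, 36, 0, 0, 0, 0, 0, 0, 36]}}

```text
clock: 29.45
eef_pos: [593.8, 278.6, 34.4]
tool_rot: [3.138, 0.0, 2.121]
force: [0.6, 0.1, 6.4]
width: 42.4
gripper_force: 59.9
```

```bash
python3 go.py k 593.3,278.3,250 
python3 go.py 180 631.3,-98.6,40
```

```text
t 29.4 [593.8 278.6  34.4] yawdeg 121.5 tilt [-0.004  0.   ] w 42.4 q1,q7 [-0.57  0.25]
rz 0.0
593.3,278.3,250 d [   0.    -0.6 -215.6] n 5 each [  0.    -0.12 -43.11]
t 29.4 [593.8 278.6  34.4] yawdeg 121.5 tilt [-0.004  0.   ] w 42.4 q1,q7 [-0.57  0.25]
rz -1.021
631.3,-98.6,40 d [ -37.5 -377.2   -5.6] n 8 each [ -4.69 -47.15  -0.7 ]
```

Converted, -40 mm is -0.8, -35 mm is -0.7, -0.12 rad is -0.6.

Call:
{"method": "creep_tool", "body": {"segments": [0, 0, -0.12, 0, 0, 0, 36, 0, 0, -0.4, 0, 0, 0, 36, 0, 0, -0.7, 0, 0, 0, 36, 0, 0, -0.8, 0, 0, -0.3, 36, 0, 0, -0.8, 0, 0, -0.6, 36, 0, 0, -0.7, 0, 0, -0.6, 36, 0, 0, -0.5, 0, 0, -0.6, 36, 0, 0, -0.2, 0, 0, -0.6, 36, 0, 0, 0, 0, 0, -0.6, 36, 0, 0, 0, 0, 0, -0.6, 36, 0, 0, 0, 0, 0, -0.6, 36, 0, 0, 0, 0, 0, -0.6, 36]}}

```text
clock: 30.65
eef_pos: [591.5, 277.2, 243.1]
tool_rot: [-3.14, -0.002, -3.138]
force: [-0.4, 0.4, -3.4]
width: 42.6
gripper_force: 61.7
```

Call:
{"method": "creep_tool", "body": {"segments": [-0.04, -0.3, 0, 0, 0, 0, 36, -0.08, -0.7, 0, 0, 0, 0, 36, -0.1, -0.9, 0, 0, 0, 0, 36, -0.1, -0.94, 0, 0, 0, 0, 36, -0.1, -0.94, 0, 0, 0, 0, 36, -0.1, -0.94, 0, 0, 0, 0, 36, -0.1, -0.94, 0, 0, 0, 0, 36, -0.08, -0.9, 0, 0, 0, 0, 36, -0.04, -0.64, 0, 0, 0, 0, 36, -0.01, -0.34, 0, 0, 0, 0, 36, 0, 0, 0, 0, 0, 0, 36, 0, 0, 0, 0, 0, 0, 36]}}

```text
clock: 31.85
eef_pos: [629.0, -98.0, 243.4]
tool_rot: [3.14, -0.001, 3.14]
force: [-0.5, 0.5, -4.3]
width: 42.5
gripper_force: 61.8
```

Call:
{"method": "creep_tool", "body": {"segments": [0, 0, 0, 0, 0, 0, 36, 0, 0, 0, 0, 0, 0, 36]}}

```text
clock: 32.05
eef_pos: [629.6, -96.8, 243.6]
tool_rot: [3.14, -0.0, -3.14]
force: [-0.3, -0.3, -3.8]
width: 42.2
gripper_force: 61.8
```

```bash
python3 go.py 180 631.3,-98.6,42
```

```text
t 32.0 [629.6 -96.8 243.6] yawdeg -179.9 tilt [-0.001 -0.   ] w 42.2 q1,q7 [0.16 1.63]
rz 0.002
631.3,-98.6,42 d [ -1.7  -1.8 201.6] n 5 each [-0.34 -0.37 40.32]
```

Call:
{"method": "creep_tool", "body": {"segments": [-0.016, -0.016, 0.4, 0, 0, 0, 36, -0.014, -0.016, 0.8, 0, 0, 0, 36, 0, 0, 0.9, 0, 0, 0, 36, 0, 0, 0.8, 0, 0, 0, 36, 0, 0, 0.6, 0, 0, 0, 36, 0, 0, 0.36, 0, 0, 0, 36, 0, 0, 0.16, 0, 0, 0, 36, 0, 0, 0, 0, 0, 0, 36, 0, 0, 0, 0, 0, 0, 36, 0, 0, 0, 0, 0, 0, 36]}}

```text
clock: 33.05
eef_pos: [632.3, -100.7, 44.2]
tool_rot: [-3.141, 0.003, 3.141]
force: [0.5, 0.5, -3.9]
width: 42.6
gripper_force: 61.8
```

```bash
python3 go.py 180 631.3,-98.6,34.4
```

```text
t 33.0 [ 632.3 -100.7   44.2] yawdeg 180.0 tilt [-0.     0.003] w 42.6 q1,q7 [0.15 1.61]
rz -0.001
631.3,-98.6,34.4 d [1.  2.1 9.8] n 1 each [0.97 2.06 9.78]
```

Call:
{"method": "creep_tool", "body": {"segments": [0.016, 0.024, 0.08, 0, 0, 0, 36, 0, 0, 0.06, 0, 0, 0, 36, 0, 0, 0.03, 0, 0, 0, 36, 0, 0, 0, 0, 0, 0, 36, 0, 0, 0.01, 0, 0, 0, 36, 0, 0, 0, 0, 0, 0, 36, 0, 0, 0.01, 0, 0, 0, 36, 0, 0, 0, 0, 0, 0, 36, 0, 0, 0, 0, 0, 0, 36]}}

```text
clock: 33.95
eef_pos: [630.2, -99.4, 34.4]
tool_rot: [3.141, -0.0, 3.141]
force: [-3.4, 0.1, 9.6]
width: 42.7
gripper_force: 63.3
```

Converted, -40 mm is -0.8, -50 mm is -1.

Call:
{"method": "creep_tool", "body": {"segments": [0, 0, 0, 0, 0, 0, 46, 0, 0, 0, 0, 0, 0, 55, 0, 0, 0, 0, 0, 0, 70, 0, 0, 0, 0, 0, 0, 85, 0, 0, 0, 0, 0, 0, 85, 0, 0, -0.2, 0, 0, 0, 85, 0, 0, -0.8, 0, 0, 0, 85, 0, 0, -1, 0, 0, 0, 85, 0, 0, -1, 0, 0, 0, 85, 0, 0, -1, 0, 0, 0, 85, 0, 0, 0, 0, 0, 0, 85, 0, 0, 0, 0, 0, 0, 85]}}

```text
clock: 35.15
eef_pos: [630.9, -99.7, 235.3]
tool_rot: [-3.141, 0.004, 3.141]
force: [0.1, 0.9, -1.0]
width: 85.1
gripper_force: 0.0
```

```bash
python3 go.py 180 426.2,299.2,235 426.2,299.2,20
```

```text
t 35.1 [630.9 -99.7 235.3] yawdeg 180.0 tilt [-0.001  0.004] w 85.1 q1,q7 [0.16 1.63]
rz -0.001
426.2,299.2,235 d [2.047e+02 3.989e+02 3.000e-01] n 10 each [2.047e+01 3.989e+01 3.000e-02]
426.2,299.2,20 d [  0.  -0. 215.] n 5 each [ 0. -0. 43.]
```

Converted, 40 mm is 0.8, 39 mm is 0.78.

Call:
{"method": "creep_tool", "body": {"segments": [0.41, 0.8, 0, 0, 0, 0, 85, 0.41, 0.8, 0, 0, 0, 0, 85, 0.41, 0.8, 0, 0, 0, 0, 85, 0.41, 0.8, 0, 0, 0, 0, 85, 0.41, 0.8, 0, 0, 0, 0, 85, 0.41, 0.8, 0, 0, 0, 0, 85, 0.41, 0.8, 0, 0, 0, 0, 85, 0.41, 0.8, 0, 0, 0, 0, 85, 0.41, 0.8, 0, 0, 0, 0, 85, 0.404, 0.78, 0, 0, 0, 0, 85, 0, 0, 0.6, 0, 0, 0, 85, 0, 0, 0.8, 0, 0, 0, 85]}}

```text
clock: 36.35
eef_pos: [425.0, 301.9, 162.6]
tool_rot: [3.14, 0.001, -3.138]
force: [0.8, -0.7, 0.1]
width: 85.4
gripper_force: 0.0
```

Call:
{"method": "creep_tool", "body": {"segments": [0, 0, 0.8, 0, 0, 0, 85, 0, 0, 0.5, 0, 0, 0, 85, 0, 0, 0.2, 0, 0, 0, 85, 0, 0, 0, 0, 0, 0, 85, 0, 0, 0, 0, 0, 0, 85, 0, 0, 0, 0, 0, 0, 85], "quiet": true}}

```text
ok
```

```bash
python3 go.py 180 426.2,299.2,20
```

Run:
```python
from h import *
im,d=cams.get_image('top'); w=cloud('top',d)
def seg(name,x,y,z0,z1,r):
    m=(np.hypot(w[...,0]-x,w[...,1]-y)<r)&(w[...,2]>z0)&(w[...,2]<z1); p=w[m]
    if len(p)<3: print(name,len(p)); return
    rect=cv2.minAreaRect(p[:,:2].astype(np.float32)); print(name,len(p),np.round(rect[0],1),np.round(rect[1],1),np.round(rect[2]),np.round(np.median(p[:,2]),1))
seg('stirrup',631,-99,52,68,45);seg('block',631,-99,20,38,45);seg('tt',522,-98,40,50,60)
```

```text
t 37.0 [426.6 300.1  89.3] yawdeg 179.9 tilt [-0.001  0.002] w 84.7 q1,q7 [-0.62  0.8 ]
rz -0.001
426.2,299.2,20 d [ 0.4 -0.9 69.3] n 2 each [ 0.2  -0.47 34.66]
stirrup 56 [ 627.8 -100.6] [11.7 42.5] 89.0 61.8
block 156 [ 627.8 -100.1] [44.9 40.3] 90.0 26.4
tt 1423 [521.8 -98.7] [108.8 108.4] 45.0 45.5
```

Converted, 2 mm is 0.04, 30 mm is 0.6.

Call:
{"method": "creep_tool", "body": {"segments": [0.008, -0.018, 0.6, 0, 0, 0, 85, 0, 0, 0.44, 0, 0, 0, 85, 0, 0, 0.22, 0, 0, 0, 85, 0, 0, 0.1, 0, 0, 0, 85, 0, 0, 0, 0, 0, 0, 85, 0, 0, 0.04, 0, 0, 0, 78, 0, 0, 0, 0, 0, 0, 70, 0, 0, 0, 0, 0, 0, 62, 0, 0, 0, 0, 0, 0, 57, 0, 0, 0, 0, 0, 0, 57]}}

```text
clock: 38.0
eef_pos: [425.6, 298.8, 18.3]
tool_rot: [3.141, 0.0, 3.141]
force: [-0.4, -1.1, 0.8]
width: 57.1
gripper_force: 0.0
```

Call:
{"method": "creep_tool", "body": {"segments": [0, 0, 0, 0, 0, 0, 50, 0, 0, 0, 0, 0, 0, 44, 0, 0, 0, 0, 0, 0, 42, 0, 0, 0, 0, 0, 0, 42, 0, 0, 0, 0, 0, 0, 42]}}

```text
clock: 38.5
eef_pos: [425.7, 299.3, 19.1]
tool_rot: [3.14, 0.001, 3.141]
force: [-0.3, -0.6, 10.1]
width: 49.9
gripper_force: 60.4
```

```bash
python3 go.py 180 425.6,298.8,110 441.5,104.8,110 441.5,104.8,24
```

```text
t 38.5 [425.7 299.3  19.1] yawdeg 179.9 tilt [-0.001  0.001] w 49.9 q1,q7 [-0.64  0.79]
rz -0.001
425.6,298.8,110 d [  0.1  -0.5 -90.9] n 2 each [  0.06  -0.26 -45.45]
441.5,104.8,110 d [ -15.9 -194.    -0. ] n 4 each [ -3.98 -48.5   -0.  ]
441.5,104.8,24 d [ 0. -0. 86.] n 2 each [ 0. -0. 43.]
```

Converted, -1 mm is -0.02, -45 mm is -0.9.

Call:
{"method": "creep_tool", "body": {"segments": [0, 0, -0.16, 0, 0, 0, 42, 0, 0, -0.5, 0, 0, 0, 42, 0, 0, -0.7, 0, 0, 0, 42, -0.02, -0.24, -0.4, 0, 0, 0, 42, -0.06, -0.6, -0.08, 0, 0, 0, 42, -0.08, -0.8, 0, 0, 0, 0, 42, -0.08, -0.9, 0, 0, 0, 0, 42, -0.06, -0.76, 0, 0, 0, 0, 42, -0.02, -0.44, 0, 0, 0, 0, 42, 0, -0.14, 0, 0, 0, 0, 42, 0, 0, 0, 0, 0, 0, 42, 0, 0, 0, 0, 0, 0, 42]}}

```text
clock: 39.7
eef_pos: [441.4, 106.2, 110.2]
tool_rot: [3.14, 0.001, -3.141]
force: [0.0, -0.1, -1.4]
width: 49.9
gripper_force: 62.7
```

Call:
{"method": "creep_tool", "body": {"segments": [0, 0, 0.4, 0, 0, 0, 42, 0, 0, 0.6, 0, 0, 0, 42, 0, 0, 0.4, 0, 0, 0, 42, 0, 0, 0.2, 0, 0, 0, 42, 0, 0, 0, 0, 0, 0, 42, 0, 0, 0, 0, 0, 0, 42, 0, 0, 0, 0, 0, 0, 42]}}

```text
clock: 40.4
eef_pos: [441.0, 104.3, 37.7]
tool_rot: [-3.138, -0.001, -3.141]
force: [-0.8, 0.1, -2.2]
width: 49.6
gripper_force: 62.9
```

```bash
python3 go.py 180 441.5,104.8,19.1
```

```text
t 40.4 [441.  104.3  37.7] yawdeg -180.0 tilt [-0.003 -0.001] w 49.6 q1,q7 [-0.17  0.68]
rz 0.0
441.5,104.8,19.1 d [-0.5  0.5 18.6] n 1 each [-0.47  0.53 18.61]
```

Units first: shifts go in shares of 50 mm and turns go in units of 0.2 rad. So 6 mm is 0.12, 5 mm is 0.1.

Call:
{"method": "creep_tool", "body": {"segments": [-0.008, 0.008, 0.12, 0, 0, 0, 42, 0, 0, 0.1, 0, 0, 0, 42, 0, 0, 0.06, 0, 0, 0, 42, 0, 0, 0.03, 0, 0, 0, 42, 0, 0, 0, 0, 0, 0, 42, 0, 0, 0.02, 0, 0, 0, 42, 0, 0, 0, 0, 0, 0, 42, 0, 0, 0, 0, 0, 0, 42]}}

```text
clock: 41.2
eef_pos: [441.1, 103.8, 20.8]
tool_rot: [-3.138, -0.002, 3.141]
force: [-0.2, -1.1, -1.4]
width: 50.0
gripper_force: 62.9
```

Call:
{"method": "creep_tool", "body": {"segments": [0, 0, 0.014, 0, 0, 0, 42, 0, 0, 0, 0, 0, 0, 42, 0, 0, 0.014, 0, 0, 0, 42, 0, 0, 0, 0, 0, 0, 42]}}

```text
clock: 41.6
eef_pos: [441.0, 103.8, 19.3]
tool_rot: [-3.138, -0.002, 3.141]
force: [-0.0, -0.1, -0.3]
width: 49.9
gripper_force: 63.0
```

Call:
{"method": "creep_tool", "body": {"segments": [0, 0.008, 0.008, 0, 0, 0, 42, 0, 0, 0, 0, 0, 0, 42, 0, 0, 0.008, 0, 0, 0, 42, 0, 0, 0, 0, 0, 0, 42]}}

```text
clock: 42.0
eef_pos: [441.1, 103.8, 19.2]
tool_rot: [-3.137, -0.002, 3.141]
force: [-1.3, -1.8, 8.9]
width: 50.0
gripper_force: 63.9
```

Converted, -50 mm is -1, 45 mm is 0.9.

Call:
{"method": "creep_tool", "body": {"segments": [0, 0, 0, 0, 0, 0, 53, 0, 0, 0, 0, 0, 0, 60, 0, 0, 0, 0, 0, 0, 75, 0, 0, 0, 0, 0, 0, 85, 0, 0, -0.2, 0, 0, 0, 85, 0, 0, -0.7, 0, 0, 0, 85, 0, 0, -1, 0, 0, 0, 85, 0, 0, -1, 0, 0, 0, 85, 0, 0, -1, 0, 0, 0, 85, 0, 0.9, 0, 0, 0, 0, 85, 0, 0.9, 0, 0, 0, 0, 85, 0, 0.9, 0, 0, 0, 0, 85]}}

```text
clock: 43.2
eef_pos: [442.2, 240.3, 213.5]
tool_rot: [-3.138, -0.001, 3.138]
force: [0.6, 0.1, -0.4]
width: 84.8
gripper_force: 0.0
```

Call:
{"method": "creep_tool", "body": {"segments": [0, 0.9, 0, 0, 0, 0, 85, 0, 0.9, 0, 0, 0, 0, 85, 0, 0.9, 0, 0, 0, 0, 85, 0, 0.9, 0, 0, 0, 0, 85, 0, 0.9, 0, 0, 0, 0, 85, 0, 0, 0, 0, 0, 0, 85, 0, 0, 0, 0, 0, 0, 85, 0, 0, 0, 0, 0, 0, 85]}}

```text
clock: 44.0
eef_pos: [442.0, 463.4, 211.5]
tool_rot: [-3.136, -0.002, 3.14]
force: [0.9, 0.8, 0.6]
width: 85.1
gripper_force: 0.0
```

Run:
```python
from h import *
im,d=cams.get_image('top'); w=cloud('top',d)
cv2.imwrite('pics/fin.png',cv2.resize(im[110:300,90:520],None,fx=1.86,fy=1.86,interpolation=cv2.INTER_CUBIC))
im,_=cams.get_image('scene'); cv2.imwrite('pics/fins.png',cv2.resize(im[110:310,160:500],None,fx=2.3,fy=2.3,interpolation=cv2.INTER_CUBIC))
def seg(name,x,y,z0,z1,r):
    m=(np.hypot(w[...,0]-x,w[...,1]-y)<r)&(w[...,2]>z0)&(w[...,2]<z1); p=w[m]
    if len(p)<3: print(name,len(p)); return
    rect=cv2.minAreaRect(p[:,:2].astype(np.float32)); print(name,len(p),np.round(rect[0],1),np.round(rect[1],1),np.round(rect[2]),np.round(np.median(p[:,2]),1))
seg('stirrup',631,-99,52,68,45);seg('block',631,-99,20,38,45);seg('tt',522,-98,40,50,60)
seg('ring',441,104,9,23,45);seg('riser',537,105,40,50,60);seg('hm',537,105,130,150,30);seg('ind',530,3,135,160,30);seg('punch',522,-98,125,145,30);seg('cf',580,-290,8,30,90);seg('gc',720,-265,28,44,90);seg('cl',716,296,10,140,60)
```

```text
stirrup 56 [ 628.4 -100.5] [11.8 41.7] 90.0 61.9
block 148 [627.8 -99.9] [44.8 40.7] 90.0 26.8
tt 1431 [521.6 -98.3] [108.4 109. ] 89.0 45.6
ring 283 [440.8 104.1] [49.4 48.7] 88.0 15.9
riser 478 [537.7 104.9] [69.  68.2] 0.0 45.3
hm 62 [536.5 103.5] [17.5 17. ] 1.0 142.9
ind 25 [529.1   3.4] [ 8.9 11.6] 90.0 149.7
punch 24 [522.4 -98.3] [ 9.5 11.4] 44.0 135.0
cf 466 [ 579.2 -295.2] [119.7  67.4] 40.0 14.1
gc 1124 [ 724.4 -266.9] [ 72.5 100.6] 10.0 35.3
cl 569 [716.7 286.4] [47.5 55. ] 42.0 86.4
```

View pics/fin.png

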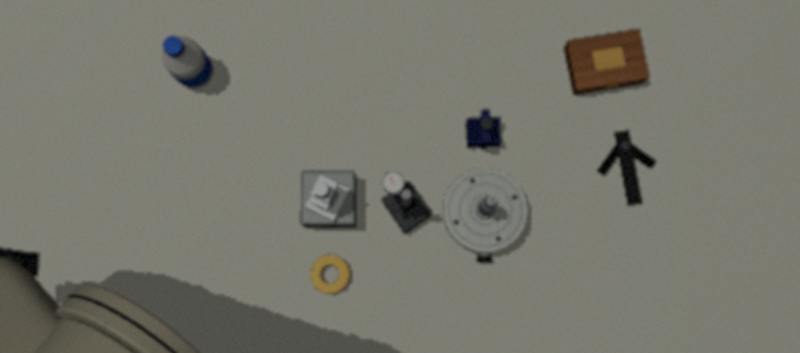

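View pics/fins.png

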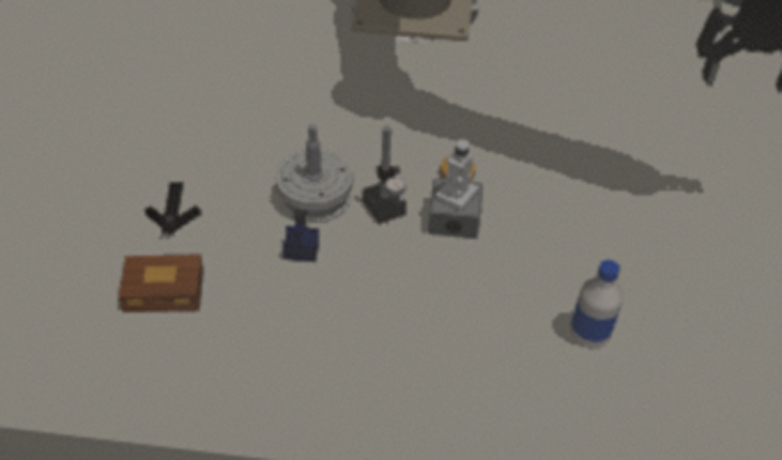

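All five pieces stand in place: in the top crop the punch is at (487,207), height master (325,195), indicator (405,200), V-block (484,132) and ring (330,273). The bystanders are at the same pixels as before.

```bash
python3 -c "
from h import *
print(ctrl.finish_job())"
```

```text
the job is handed in; nothing more can be done
None
```

I handed the job in at about 44 s with all five pieces set down in the order asked: each is within about 2 mm of where it should be, the V-block's gap is 30 to 34 mm (stirrup and block) and the ring's about 36 mm, and the three bystanders have not moved.

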